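Gather the sample vials into the rack by height

ROBOT

A 6-joint arm with a two-finger parallel gripper is mounted at the origin on a cart in front of the work surface, level with it; the furniture and walls round the work are solid. World frame = base frame: x ahead of the robot, y to its left, z up, the work surface at z = 0. Lengths are in m, angles in rad, forces in N, time in s.
With the tool pointing down it reaches from about 0.325 to 0.9 m from the base axis. Payload 6.1 kg.
Tool frame: the origin (TCP) lies midway between the tips of the shut fingers; the grasp point (between the pads) lies 19 mm behind it; z points along the fingers, y is the line along which they close (so a half turn about z gives the same grasp; the last joint's range is limited). The gripper opens to 85 mm and grips with 20 to 120 N. Pads are 22 mm wide; open, the fingers measure 114 mm over their backs; the gripper's body (76 mm by 85 mm) begins 54 mm behind the grasp point. The pads swing forward as they close: fully open they stand 13 mm farther back than shut.
Start: joints at [-1.352, 0.22, 1.526, -0, 1.395, -0.126], TCP at [0.211, -0.588, 0.231] pointing down, gripper open.
Joint ranges: [-2.98, 2.98], [-0.91, 2.08], [0.09, 2.57], [-1.24, 4.39], [0.2, 2.65], [-2.68, 2.68]. Speed limits (rad/s): [2.57, 2.57, 3.01, 3.14, 3.14, 3.14].

INTERFACE

Orientations are given as [roll, pitch, yaw] about the fixed x, y, z axes, in that order (R = Rz(yaw) Ry(pitch) Rx(roll)).
In Python, from plant import movep, move_l, set_joints, gripper_to, hold, inverse_kinematics, observe, get_image, get_calibration, Unreachable, job_done gives the robot as it stands. Calls block until the motion is done:
- movep(position, orientation): joint-space move of the TCP to a pose.
- move_l(position, feed=0.15, rotation=None, max_force=None): straight line of the TCP; rotation=None keeps the orientation; feed is the mean speed in m/s. With max_force (N) it stops when the force on the tool has changed by that much, and returns True; else False.
- set_joints(angles): joint-space move.
- gripper_to(opening, f_grip=None): finger opening in m; f_grip is the grip in N (None keeps the last); returns when the fingers have stopped.
- hold(seconds).
- inverse_kinematics(position, orientation): joint angles nearest the present ones, or None.
- observe(): the state.
- get_image(name): name is "scene" or "top"; returns (picture, depth): 400x640x3 uint8, red, green, blue; 400x640 float32, m along the optical axis (not along the pixel's ray), 0 where there is no reading.
- get_calibration(name): a dict with "intrinsics" (3x3 intrinsics, pixels), "world_from_camera" (4x4, takes a point from camera to world coordinates). Camera axes: x right, y down, z forward; pixel columns grow to the right and rows downward; lengths in m; the calibration is good to about 2 mm. A picture is of the moment at which its call begins. get_calibration takes no time and is no camera call.
A pose or a line that the arm cannot do raises Unreachable and nothing moves.
- job_done(): hands the job in; it is judged then, once.
The state is a dict: "time_s": time; "q": joint angles; "joint_velocities": joint speeds; "joint_torque": joint torques, N m; "eef_pos": TCP position; "tcp_rot": TCP orientation; "ft_force": force on the tool from outside, world axes, zero at the start; "torque": the same for the moment, N m; "opening": finger opening in m; "grasp_force": force on a finger pad.
Only numpy, scipy, OpenCV 4.12 (cv2) and the standard library are available. Lean on these libraries where they do the work, as an engineer would, in place of code of your own. Each camera call takes 0.05 s, during which the arm holds its last target. There are 200 camera calls.

TASK

Collect the four screw-cap vials from the worktop and stand them upright in the rack, one to a bay, in order of height: the tallest in the bay next to the carrying loop, the shortest in the bay at the other end. The loupe, the spare objective and the loose white cap do not belong in the rack: leave them standing where they are.

Things in the scene. Friction and masses are not known exactly. Their poses are not given: they have to be found in the camera images.
- rack: grey rack, fixed, left or right (mind the frame post at the right front corner), turned any way. 215 (x) x 56 mm (y), four open bays in a row, 50 x 50 mm inside; walls 3 mm, 22 mm high, bay floors 4 mm above the worktop. Carrying loop (bar on two posts, 51 mm high) at x = +110 mm. Origin: centre of underside. Bay centres: y = 0, x = +79.5 (by the loop), +26.5, -26.5, -79.5 mm (far end)
- vial_black: the tallest and widest vial: black, with black screw cap; 62 mm tall, body 34 mm in diameter up to 50 mm, cap 29 mm. Origin: centre of its underside; z up. Loose, about 20 g, stands upright anywhere in the middle of the worktop.
- vial_red_cap: the second tallest vial: white body with red screw cap; 56 mm tall, body 26 mm in diameter up to 45 mm, cap 22 mm. Origin: centre of its underside; z up. Loose, about 20 g, stands upright anywhere in the middle of the worktop.
- vial_amber: the third tallest vial: amber-brown body with black screw cap; 52 mm tall, body 24 mm in diameter up to 41 mm, cap 21 mm. Origin: centre of its underside; z up. Loose, about 20 g, stands upright anywhere in the middle of the worktop.
- vial_small: the shortest vial: white body with white screw cap; 46 mm tall, body 22 mm in diameter up to 37 mm, cap 19 mm. Origin: centre of its underside; z up. Loose, about 20 g, stands upright anywhere in the middle of the worktop.
- loupe: not a vial: standing black loupe (magnifier) with a waist and a dark lens on top, 35 mm in diameter, 39 mm tall. Origin: centre of its underside; z up. Loose, about 40 g, stands upright anywhere in the middle of the worktop.
- objective: not a vial: spare microscope objective, whitish metal barrel with a thin red ring, tapered at the top, 30 mm in diameter, 48 mm tall. Origin: centre of its underside; z up. Loose, about 140 g, stands upright anywhere in the middle of the worktop.
- cap: not a vial: loose white ribbed sleeve cap, a low disc 31 mm in diameter and 20 mm tall. Origin: centre of its underside; z up. Loose, about 30 g, stands upright anywhere in the middle of the worktop.
There are look-alikes about, which are no part of the job. What is shaped like the vial_amber but green or purple is not meant.

How it is judged:
By the outcome, as a careful person would: the job done as asked, in the order asked, and still so for the second after the job is handed in, with the robot touching nothing.
It also fails if it takes over 141 s, if anything falls off the work surface, if the arm or the gripper's body presses on something with over 40 N, if the wrist force passes 120 N, or if a joint passes its speed limit or range.

## Working session

There is one attempt and no reset: what is moved stays moved. The work goes in short steps, each a Python script; the robot and the scene stay as the last script left them, time stands still between calls to the robot, and variables do not carry over. Pictures are saved under pics/ and viewed, at most 14 in all, crops included, and the job is handed in when it is done.

```bash
ls; mkdir -p pics; python3 - <<'E'
from plant import *
import cv2,numpy as np
for n in("scene","top"):
    p,d=get_image(n);cv2.imwrite(f"pics/{n}0.png",p[...,::-1]);np.save(f"pics/{n}0.npy",d)
    c=get_calibration(n);print(n,np.round(c["intrinsics"],1).tolist(),np.round(c["world_from_camera"],3).tolist())
print(observe()["time_s"],observe()["tcp_rot"])
E
```

```text
pics
scene [[513.7, 0.0, 319.6], [0.0, 513.7, 196.7], [0.0, 0.0, 1.0]] [[0.66, -0.355, 0.662, -0.132], [-0.751, -0.313, 0.581, -0.589], [0.002, -0.881, -0.473, 0.497], [0.0, 0.0, 0.0, 1.0]]
top [[363.3, 0.0, 318.3], [0.0, 363.3, 195.7], [0.0, 0.0, 1.0]] [[0.021, -0.97, 0.244, 0.319], [-1.0, -0.022, 0.0, -0.001], [0.005, -0.244, -0.97, 0.85], [0.0, 0.0, 0.0, 1.0]]
0.1 [-3.13987306e+00 -2.61959101e-04  3.44719330e-01]
```

View pics/scene0.png

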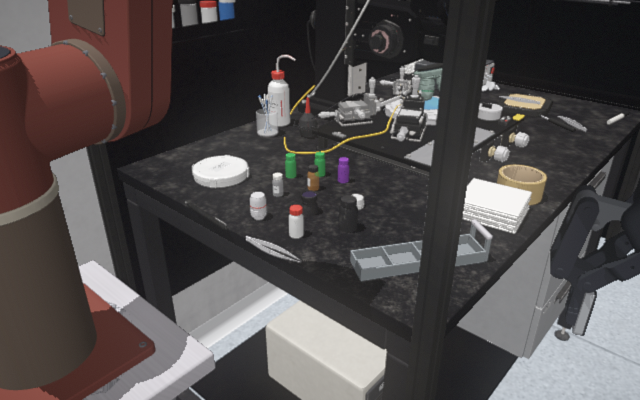

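View pics/top0.png

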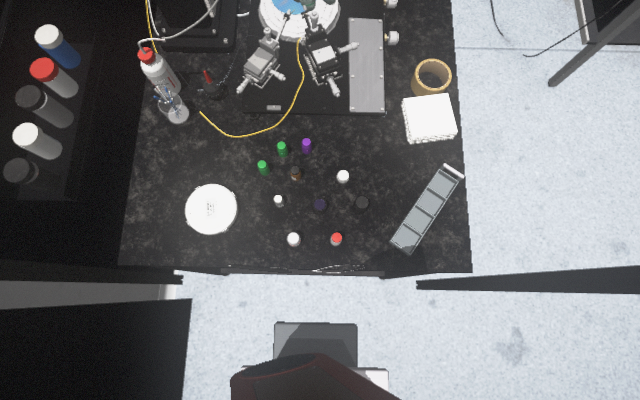

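Scene view: red cap (296,221), black vial (350,213), amber (313,178), small white (278,185). Not wanted: objective (258,206), loupe (310,203), cap (358,201), greens (290,166) and (320,163), purple (343,170). Rack is at (420,255) with the loop at its right end. The top view has the rack running (403,248)–(453,172), with the loop at the upper end. Next I'll take close crops to check the choice.

```bash
cat > h.py <<'E'
import numpy as np,cv2
from plant import *
def ray(n,u,v,z):
    c=get_calibration(n);K=c["intrinsics"];T=c["world_from_camera"]
    d=T[:3,:3]@np.linalg.solve(K,[u,v,1.]);o=T[:3,3];return o+d*(z-o[2])/d[2]
def cloud(n,depth):
    c=get_calibration(n);K=c["intrinsics"];T=c["world_from_camera"]
    v,u=np.mgrid[:400,:640];p=np.stack([(u-K[0,2])/K[0,0]*depth,(v-K[1,2])/K[1,1]*depth,depth],-1)
    return p@T[:3,:3].T+T[:3,3]
E
python3 - <<'E'
from h import *
t=cv2.imread("pics/top0.png");s=cv2.imread("pics/scene0.png")
a=cv2.resize(t[130:260,240:480],None,fx=3.3,fy=3.3,interpolation=cv2.INTER_CUBIC);cv2.imwrite("pics/ct.png",a)
a=cv2.resize(s[140:290,230:500],None,fx=2.9,fy=2.9,interpolation=cv2.INTER_CUBIC);cv2.imwrite("pics/cs.png",a)
P=cloud("top",np.load("pics/top0.npy"))
h=P[...,2].copy();h[np.load("pics/top0.npy")==0]=-1
m=((h>.012)&(h<.09)).astype(np.uint8);m[:, :230]=0;m[:,480:]=0;m[:130]=0;m[272:]=0
n,l,st,ce=cv2.connectedComponentsWithStats(m)
for i in range(1,n):
    if st[i,4]>15: print(ce[i].round(1),st[i].tolist(),"zmax",h[l==i].max().round(3),"mean",P[l==i].mean(0).round(3))
for u,v in[(418,283),(470,270),(120,262)]:print(ray("top",u,v,0).round(3))
E
```

```text
[253.1 132.9] [240, 130, 26, 7, 38] zmax 0.026 mean [0.684 0.163 0.019]
[429.2 134.5] [407, 130, 51, 13, 469] zmax 0.04 mean [ 0.685 -0.268  0.03 ]
[306.3 144.8] [302, 138, 10, 15, 124] zmax 0.055 mean [0.647 0.03  0.041]
[282.  148.2] [277, 141, 11, 15, 125] zmax 0.055 mean [0.637 0.088 0.041]
[263.  166.7] [258, 160, 12, 14, 120] zmax 0.054 mean [0.589 0.13  0.042]
[430.6 202.8] [390, 163, 75, 92, 714] zmax 0.054 mean [ 0.516 -0.264  0.025]
[295.4 172.3] [291, 166, 10, 14, 117] zmax 0.055 mean [0.577 0.054 0.042]
[343.  175.3] [337, 170, 13, 12, 119] zmax 0.024 mean [ 0.579 -0.059  0.019]
[232.8 206.9] [230, 191, 8, 35, 204] zmax 0.026 mean [0.496 0.198 0.022]
[278.5 200.1] [274, 195, 10, 12, 92] zmax 0.049 mean [0.51  0.09  0.039]
[319.4 204.9] [313, 197, 14, 16, 181] zmax 0.041 mean [ 0.502 -0.004  0.035]
[360.5 204.4] [353, 196, 16, 18, 221] zmax 0.066 mean [ 0.501 -0.096  0.052]
[293.5 238.5] [287, 232, 14, 14, 161] zmax 0.051 mean [0.422 0.052 0.044]
[335.9 238.2] [330, 232, 12, 13, 121] zmax 0.059 mean [ 0.424 -0.042  0.049]
[ 0.333 -0.232  0.   ]
[ 0.364 -0.353  0.   ]
[0.365 0.452 0.   ]
```

View pics/ct.png

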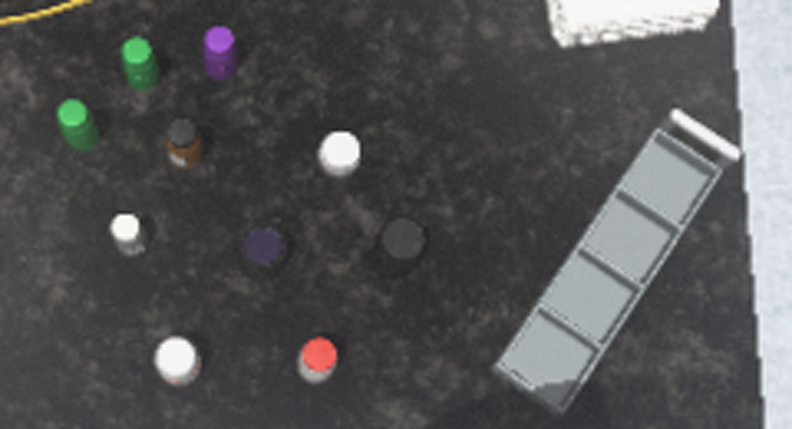

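View pics/cs.png

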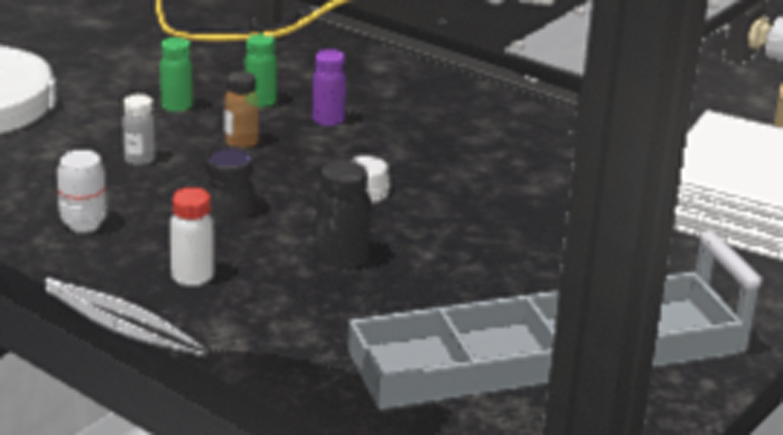

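The crops confirm the choice: red cap top at crop (319,352), black (404,239), amber with black cap (183,131) and small white (126,227). The objective has a red ring, the cap is a low disc and the loupe has a purple lens, so these stay. Next I'll compute precise positions, the rack pose and the post location.

```bash
python3 - <<'E'
from h import *
d=np.load("pics/top0.npy");P=cloud("top",d);h=P[...,2]
for n,(u,v),H in[("amber",(295,170),.052),("small",(278,199),.046),("red",(336,237),.056),("black",(362,202),.062),("loupe",(319,205),.039),("obj",(293,238),.048),("cap",(343,175),.02)]:
    w=np.zeros(h.shape,bool);w[v-9:v+10,u-10:u+11]=1
    m=w&(d>0)&(h>np.percentile(h[w],97)-.006)&(h<.08)
    vv,uu=np.nonzero(m);x0,x1=np.percentile(uu,[0,100]);y0,y1=np.percentile(vv,[0,100])
    c=((x0+x1)/2,(y0+y1)/2);r=ray("top",*c,H);r2=ray("top",uu.mean(),vv.mean(),H)
    print(n,m.sum(),np.round(c,1),r.round(4),r2.round(4),"width mm",1e3*(ray("top",x1+.5,c[1],H)-ray("top",x0-.5,c[1],H))[1].round(4))
f=lambda x,y:((x+.5)/3.3+240-.5,(y+.5)/3.3+130-.5)
C=[ray("top",*f(*q),.022)[:2] for q in[(660,128),(722,165),(562,410),(497,366)]]
L=[ray("top",*f(*q),.051)[:2] for q in[(674,113),(738,155)]]
C=np.array(C);print(C.round(4),np.linalg.norm(C-np.roll(C,-1,0),axis=1).round(3),C.mean(0).round(4));print(np.round(L,4))
ax=(C[0]+C[1]-C[2]-C[3]);print("yaw",np.degrees(np.arctan2(ax[1],ax[0])))
y2=C[0]+C[3]-C[1]-C[2];print(np.degrees(np.arctan2(y2[1],y2[0]))-90)
# post
ds=np.load("pics/scene0.npy");S=cloud("scene",ds)
for v in(20,60,100,150,200,250,300,340,380):
    q=[(u,S[v,u].round(3).tolist()) for u in range(405,500,6) if ds[v,u]>0 and ds[v,u]<.62]
    if q:print(v,q[0],q[len(q)//2],q[-1])
m=(h>.1)&(P[...,0]<.5)&(P[...,1]<-.1)&(P[...,1]>-.6)&(P[...,0]>.25)&(d>0)
print(m.sum(),np.percentile(P[m],[2,50,98],axis=0).round(3) if m.any() else "")
# rack in scene: rim corners cast to z=.022
g=lambda x,y:((x+.5)/2.9+230-.5,(y+.5)/2.9+140-.5)
for q in[(350,320),(380,371),(744,321),(697,274)]:print(ray("scene",*g(*q),.022).round(4))
for n,q,H in[("red",(192,197),.056),("black",(345,172),.062),("amber",(241,81),.052),("small",(138,100),.046)]:print(n,ray("scene",*g(*q),H).round(4))
E
```

```text
amber 63 [295. 170.] [0.5794 0.0541 0.052 ] [0.5802 0.0544 0.052 ] width mm -20.7
small 53 [278.  198.5] [0.5125 0.0907 0.046 ] [0.5131 0.0911 0.046 ] width mm -20.5
red 82 [336.5 236.5] [ 0.4272 -0.0427  0.056 ] [ 0.4267 -0.0427  0.056 ] width mm -21.9
black 133 [362. 202.] [ 0.5047 -0.0985  0.062 ] [ 0.5051 -0.0982  0.062 ] width mm -29.0
loupe 150 [319.5 203.5] [ 0.5045 -0.004   0.039 ] [ 0.5038 -0.0038  0.039 ] width mm -32.0
obj 121 [293. 238.] [0.4229 0.053  0.048 ] [0.4237 0.0527 0.048 ] width mm -28.7
cap 105 [343. 175.] [ 0.5799 -0.0588  0.02  ] [ 0.5802 -0.0591  0.02  ] width mm -26.3
[[ 0.601  -0.2906]
 [ 0.5739 -0.3337]
 [ 0.396  -0.211 ]
 [ 0.4252 -0.1672]] [0.051 0.216 0.053 0.215] [ 0.499  -0.2506]
[[ 0.6025 -0.291 ]
 [ 0.5725 -0.3337]]
yaw -34.822672739433806
-32.955408856903205
20 (453, [0.32, -0.355, 0.417]) (471, [0.32, -0.373, 0.419]) (489, [0.345, -0.379, 0.416])
60 (447, [0.319, -0.354, 0.38]) (465, [0.32, -0.372, 0.383]) (483, [0.346, -0.379, 0.379])
100 (441, [0.319, -0.353, 0.341]) (459, [0.32, -0.372, 0.344]) (477, [0.345, -0.379, 0.34])
150 (435, [0.319, -0.353, 0.287]) (453, [0.32, -0.372, 0.292]) (471, [0.348, -0.379, 0.285])
200 (429, [0.321, -0.352, 0.226]) (447, [0.319, -0.374, 0.235]) (459, [0.339, -0.378, 0.229])
250 (423, [0.32, -0.352, 0.161]) (441, [0.32, -0.374, 0.17]) (453, [0.341, -0.379, 0.162])
300 (435, [0.32, -0.375, 0.099]) (441, [0.328, -0.379, 0.097]) (441, [0.328, -0.379, 0.097])
3357 [[ 0.32  -0.356  0.117]
 [ 0.335 -0.35   0.348]
 [ 0.349 -0.348  0.446]]
[ 0.4275 -0.1652  0.022 ]
[ 0.4001 -0.2073  0.022 ]
[ 0.5741 -0.3327  0.022 ]
[ 0.602  -0.2897  0.022 ]
red [ 0.4276 -0.0428  0.056 ]
black [ 0.5046 -0.099   0.062 ]
amber [0.5762 0.0512 0.052 ]
small [0.5149 0.0926 0.046 ]
```

Both views agree within 3 mm and the sizes match. The post is at about (0.335,-0.365), between the start pose and the worktop. I'll retract radially, swing round inside the post and pick the black vial first, using one constant yaw with the fingers closing across the rack.

```bash
cat >> h.py <<'E'
ra=np.radians(-35.1);RC=np.array([.500,-.2497]);YAW=np.pi+ra;O=[np.pi,0,YAW]
V={"black":(.5047,-.0986,.022,.0795),"red":(.4271,-.0428,.021,.0265),"amber":(.5782,.0530,.020,-.0265),"small":(.5138,.0916,.020,-.0795)}
def bay(s):return RC+s*np.array([np.cos(ra),np.sin(ra)])
def do(n):
    x,y,t,s=V[n];b=bay(s);z=.15
    movep([x,y,z],O);gripper_to(.06)
    move_l([x,y,t],feed=.12,max_force=15);gripper_to(0,f_grip=25);hold(.1)
    w=observe();print(n,"grip",round(w["opening"],4),w["grasp_force"],w["eef_pos"].round(4) if hasattr(w["eef_pos"],"round") else w["eef_pos"])
    if w["opening"]<.012: print("MISSED");return
    move_l([x,y,z],feed=.15)
    movep([*b,z],O);print(" carried",round(observe()["opening"],4))
    hit=move_l([*b,.0],feed=.0) if 0 else move_l([*b,t+.005],feed=.1,max_force=8)
    hold(.2);o=observe();print(" down",hit,np.round(o["eef_pos"],4),round(o["opening"],4))
    gripper_to(o["opening"]+.014);move_l([*b,z],feed=.12);o=observe();print(" t",o["time_s"],np.round(o["ft_force"],1))
E
python3 - <<'E'
from h import *
r=lambda a,R:[R*np.cos(a),R*np.sin(a)]
o=observe();print(inverse_kinematics([*r(-1.226,.35),.25],o["tcp_rot"]))
move_l([*r(-1.226,.35),.25],feed=.15);gripper_to(.06)
q=np.array(observe()["q"]);q[0]+=1.05;set_joints(q)
o=observe();print(np.round(o["eef_pos"],3),np.round(o["q"],2),np.round(o["ft_force"],1))
for n,(x,y,t,s) in V.items():
    for p in([x,y,t],[x,y,.15],[*bay(s),.15],[*bay(s),t]):
        k=inverse_kinematics(p,O);print(n,None if k is None else np.round(k,2))
do("black")
p,d=get_image("scene");cv2.imwrite("pics/s1.png",p[100:320,180:540,::-1].repeat(2,0).repeat(2,1))
E
```

```text
[-1.45237540e+00 -5.12409690e-01  2.14465754e+00 -1.30781395e-04
  1.51107933e+00 -2.26290713e-01]
[ 0.345 -0.062  0.25 ] [-0.4  -0.51  2.15 -0.    1.51 -0.23] [-0.2 -0.  -0.2]
black [-0.35  0.22  1.96  0.    0.96 -1.3 ]
black [-0.35  0.03  1.89  0.    1.22 -1.3 ]
black [-0.61  0.32  1.57  0.    1.26 -1.56]
black [-0.61  0.47  1.63  0.    1.04 -1.56]
red [-0.28  0.03  2.18  0.    0.93 -1.24]
red [-0.28 -0.19  2.1   0.    1.23 -1.24]
red [-0.6   0.2   1.71  0.    1.23 -1.56]
red [-0.6   0.37  1.78  0.    1.   -1.56]
amber [-0.04  0.36  1.79  0.    0.99 -1.  ]
amber [-0.04  0.19  1.72  0.    1.23 -1.  ]
amber [-0.6   0.07  1.85  0.    1.22 -1.56]
amber [-0.6   0.26  1.91  0.    0.97 -1.56]
small [ 0.03  0.24  1.94  0.    0.96 -0.93]
small [ 0.03  0.05  1.87  0.    1.22 -0.93]
small [-0.6  -0.05  1.98  0.    1.22 -1.56]
small [-0.6   0.15  2.05  0.    0.94 -1.56]
black grip 0.0327 24.945510970428586 [ 0.5054 -0.0988  0.0229]
 carried 0.0329
 down True [ 0.5646 -0.295   0.0269] 0.0329
 t 11.4 [-0.6 -0.1  0.3]
```

View pics/s1.png

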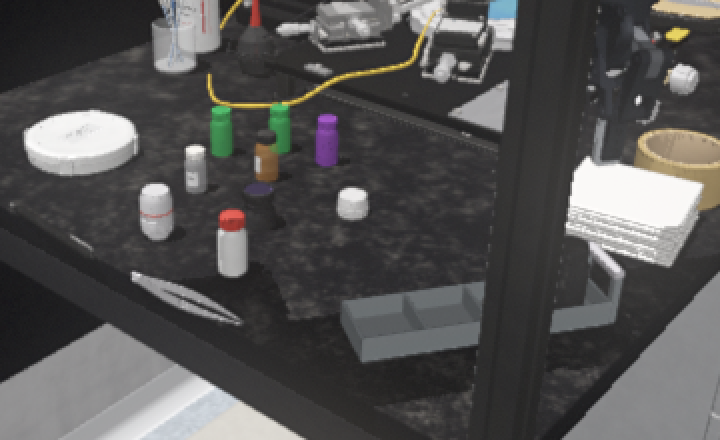

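The black vial stands in the loop bay, at crop (575,265), and the others haven't moved. Next are red, amber and small.

```bash
python3 - <<'E'
from h import *
for n in("red","amber","small"):do(n)
movep([.45,.0,.28],O)
for n,(a,b,c,e) in(("scene",(120,300,220,520)),("top",(130,260,240,480))):
    p,d=get_image(n);cv2.imwrite(f"pics/{n}2.png",cv2.resize(p[a:b,c:e,::-1],None,fx=2.6,fy=2.6,interpolation=cv2.INTER_CUBIC));np.save(f"pics/{n}2.npy",d)
print(observe()["time_s"])
E
```

```text
red grip 0.0247 24.7529695375124 [ 0.4277 -0.0429  0.0216]
 carried 0.0247
 down True [ 0.5212 -0.2646  0.0257] 0.0251
 t 19.45 [-0.5  0.3  0.4]
amber grip 0.0233 24.599767327308655 [0.5788 0.053  0.0208]
 carried 0.0229
 down True [ 0.4776 -0.2339  0.0248] 0.0231
 t 27.8667 [-0.2  0.4 -0.1]
small grip 0.0209 24.49883222579956 [0.5143 0.0916 0.0206]
 carried 0.0209
 down True [ 0.4342 -0.2034  0.0246] 0.0206
 t 36.3333 [-0.1  0.5 -0.2]
37.3917
```

View pics/scene2.png

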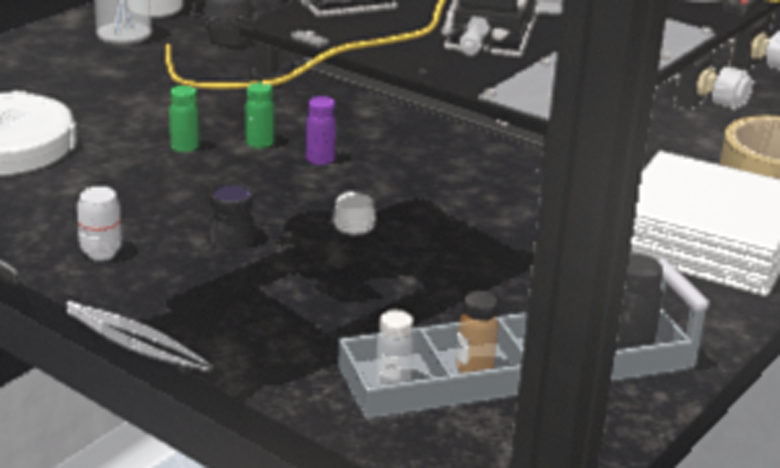

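View pics/top2.png

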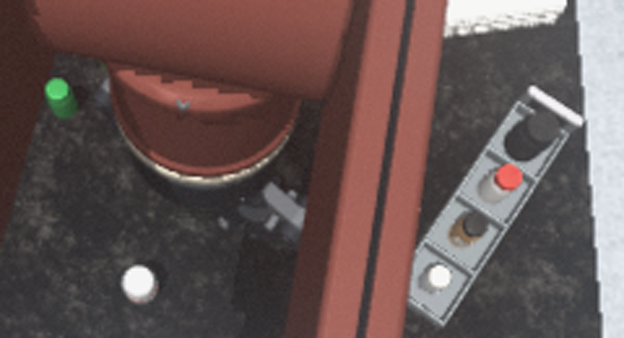

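The top view shows black, red, amber and small in order from the loop, at (530,135), (505,180), (470,228) and (437,277). The loupe, objective and cap are in place. I'll run one numeric uprightness check, then hand in.

```bash
python3 - <<'E'
from h import *
for n,(u,v),H,s in[("black",(541,127),.066,.0795),("red",(509,177),.06,.0265),("amber",(476,224),.056,-.0265),("small",(439,276),.05,-.0795)]:
    U,W=(u+.5)/2.6+239.5,(v+.5)/2.6+129.5
    d=np.load("pics/top2.npy");z=np.median(cloud("top",d)[int(W)-1:int(W)+2,int(U)-1:int(U)+2,2])
    print(n,(1e3*(ray("top",U,W,H)[:2]-bay(s))).round(1),"z",z.round(3),"want",H)
E
```

```text
black [-2.6  3.3] z 0.066 want 0.066
red [-3.1  1.3] z 0.06 want 0.06
amber [-0.8  0.1] z 0.055 want 0.056
small [-2.   1.6] z 0.051 want 0.05
```

All four tops are at the expected height and within about 4 mm of their bay centres.

```bash
python3 -c "
from plant import *
print(job_done())"
```

```text
the job is handed in; nothing more can be done
None
```

The four vials stand upright in the rack in height order, with black by the loop, then red-cap, amber and small; the loupe, objective and cap were not touched, and I handed the job in at about 37 s.

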